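Clear an offcut from beside the saw blade with tongs

ROBOT

A 7-joint arm with a two-finger parallel gripper is mounted at the origin on the work surface. World frame = base frame: x ahead of the robot, y to its left, z up, the work surface at z = 0. Lengths are in m, angles in rad, forces in N, time in s.
With the tool pointing down it reaches from about 0.4 to 0.925 m from the base axis. Payload 5.6 kg.
Tool frame: the origin (TCP) lies between the finger pads; the fingertips stand 14 mm ahead of it and the grasp point (between the pads) lies 5 mm behind it; z points along the fingers, y is the line along which they close (so a half turn about z gives the same grasp; the last joint's range is limited). The gripper opens to 85 mm and grips with 20 to 120 N. Pads are 22 mm wide; open, the fingers measure 114 mm over their backs; the gripper's body (76 mm by 85 mm) begins 54 mm behind the grasp point. The pads swing forward as they close: fully open they stand 13 mm farther back than shut.
Start: joints at [-1.28, 0.468, -0.012, 1.603, 0.006, 1.071, -0.056], TCP at [0.213, 0.614, 0.245] pointing down, gripper open.
Joint ranges: [-2.53, 2.53], [-0.31, 2.02], [-1.57, 1.55], [0.28, 2.44], [-1.29, 4.43], [0.15, 1.84], [-2.92, 2.92]. Speed limits (rad/s): [2.57, 2.57, 3.14, 3.14, 3.14, 3.14, 3.14].

INTERFACE

Orientations are given as a rotation vector (axis times angle).
In Python, from workcell import sense, camera, camera_params, finish_job, regions_of gives the robot as it stands. The module is installed in compiled form; this text tells all that it offers.
- The arm moves only by the tool carry_out, never from a script. Its argument "targets" is a list of rows, each a list of 3 entries, a list of its own where there are three numbers: the turn, a rotation vector about the tool's x, y, z in degrees, then the shift along the tool's x, y, z in m, then the closure, from -1 (fully open) to 1 (shut), so that 0 is half open. In form: [[[wx, wy, wz], [x, y, z], fingers], ...]. A call has 1 to 20 rows; each row is the pose to reach, as a shift and turn from the pose commanded when the call began, along the tool's axes at that moment; what a row does not reach only later rows make up. A row lasts 1/12 s, in which the tool goes at most 41.7 mm and 7.16 degrees, less where a joint would pass 70% of its speed; a pose out of reach is approached as far as the arm can. A call with a gripper value outside its range is refused whole. The fingers move at their own pace and stop on an object; "force" is the grip in N (left out, the last holds). Time passes only in rows, so rows that repeat a pose let the fingers close. It gives the time, the measured TCP pose, the force, the opening and the grip force at its end, in the units of the state.
- sense(): the state, without advancing time (a new reading comes with each control period).
- camera(name): name is "side" or "top" or "wrist"; returns the picture (400x640x3 uint8, red, green, blue); there is no depth.
- camera_params(name): a dict with "intrinsics" (3x3 intrinsics, pixels), "distortion" ([k1, k2, p1, p2, k3] as OpenCV has them; the pictures are not rectified), "position" and "rotation" of the camera in the world. Camera axes: x right, y down, z forward; pixel columns grow to the right and rows downward; lengths in m; the calibration is good to about 2 mm. A picture is of the moment at which its call begins: read the wrist's pose just before it. camera_params takes no time and is no camera call; for the wrist camera it gives the pose at the moment of the call.
- finish_job(): hands the job in; it is judged then, once.
Trained networks look in the newest picture that a camera, given by its name, has taken for a name from the list of things; names that differ only in an ending like _2 or _b are one class to them, and where a whole thing is asked for, a point or a joint stands for the part that bears it (a point fixed in the world has none). Each returns a list of dicts, best first, with "conf" (0 to 1); they miss things now and then, are a little off and sometimes report something else, mostly with a low value. They report only what shows in the picture. A call takes as long as a camera call. They do not tell look-alikes from the thing itself.
- regions_of(camera, label): "pixels" (400x640 bool, what is visible of it) and "extent" ([centre column, centre row, width, height] in pixels, round what is visible of it).
The state is a dict: "clock": time; "joint_positions": joint angles; "joint_vel": joint speeds; "joint_torque": joint torques, N m; "eef_pos": TCP position; "eef_rot": TCP orientation; "force": force on the tool from outside, world axes, zero at the start; "moment": the same for the moment, N m; "finger_gap": finger opening in m; "grasp_force": force on a finger pad.
Only numpy, scipy, OpenCV 4.12 (cv2) and the standard library are available. Lean on these libraries where they do the work, as an engineer would, in place of code of your own. Each camera call takes 0.05 s, during which the arm holds its last target. There are 200 camera calls.

TASK

Before clearing the saw table, push the red stop button down to its stop. Then take the tongs by their blue handles, close their tips on the wooden offcut beside the blade and lift it at least 10 cm clear of the table; finish while still holding it up in the tongs. Never touch the offcut with the gripper itself or let anything touch the blade, and leave the glue bottle, tape measure and push block where they are.

Things in the scene. Friction and masses are not known exactly. Their poses are not given: they have to be found in the camera images.
- tongs: Spring tongs lying flat, 218 mm long, 110 g: black hinge block at the rear, two steel arms with blue handle plates halfway and blue tip pads. Origin midway between the handle plates, at the underside, 90 mm ahead of the hinge; x to the tips, y to the left arm, z up. When open 56 mm over the handle plates at x = 0 and 88 mm over the arms at the tips. The arms move as mirror images.
- tongs_grip (a point): Point midway between the blue handle plates, 22 mm above the tongs' underside. Plates: x -32 to 32 mm, 5 mm thick, z 7 to 35 mm in the tongs frame. Squeeze them across y: 46 mm over the plates gives a tip gap near 50 mm, 36 mm gives 30 mm. Spring force on each plate is about 3 N open, 7 N at 46 mm, 10 N at 36 mm; easing the squeeze opens the tongs again.
- tongs_tip (a point): Point midway between the tip pads, at x = 100, y = 0, z = 11 mm of the tongs frame, where the item should be held. Pads: x 83 to 117 mm, z 0 to 22 mm, inner gap about 72 mm when open; a pad moves 2.1 times as far as its handle plate.
- tongs_left (a joint): angle of each tong arm, rad: 0 fully open (tip gap about 72 mm), 0.11 when closed on a 30 mm wide item, 0.17 the limit (nearly shut)
- offcut: The hardwood offcut, a brown block 50 x 30 x 28 mm (x, y, z), 20 to 42 g, lying on the table beside the blade, its long x axis within 12 degrees of the blade's plane. Origin at the centre of its underside; x points away from the robot. The tongs take it across its 30 mm width (y), coming from its -x end.
- offcut_center (a point): centre of the offcut block, 14 mm above its underside
- blade: Fixed, still saw blade: upright 4 mm disc segment in its x-z plane, 45 mm high at its middle, 210 mm long at the table, in a flat black insert plate 260 x 50 mm. Origin at table height at the blade's middle; x along it, away from the robot, y to the left. The offcut's centre lies 65 to 85 mm off on its +y side.
- stop (a joint): travel of the red stop button, m: 0 up, 0.010 pressed down to its stop; springs back up; about 8 N at the stop
- stop_top (a point): centre of the top face of the red stop button (40 mm wide), 26 mm above the table when up; it faces straight up from a fixed round yellow housing (56 mm wide, 12 mm high) and moves down with the button
- glue: bystander: yellow glue bottle, 60 mm wide, 150 mm tall, upright; origin at the centre of its underside
- tape: bystander: orange tape measure case, 70 x 35 x 65 mm, origin at the centre of its underside
- pushblock: bystander: wooden push block with a handle, 160 x 70 x 71 mm, origin at the centre of its underside
Things that resemble listed ones, but are neither listed nor needed, are in the scene too. Leave any turquoise look-alike of the part that bears stop alone.

How it is judged:
On the way, in this order (a step that is already met when the one before it is completed fails the run):
1. the stop button is pushed down to its stop (value of joint stop above 0.0085 m), for 0.1 s.
2. the offcut is off the table, carried by the tongs (contact force between tongs and offcut above 0.5 N and contact force between the fingers and tongs above 1 N and contact force between each of the fingers, the arm and offcut below 0.1 N and x of offcut_center in the frame of tongs between 0.055 and 0.145 m and y of offcut_center in the frame of tongs between -0.02 and 0.02 m and z of offcut_center in the frame of tongs between -0.015 and 0.04 m and height (world z) of offcut above 0.03 m), for 0.2 s.
At the end, for the whole second after the job is handed in: The offcut is held still (under 0.05 m/s) between the tips of the tongs (within 45 mm of the tip point along the tongs, 20 mm across), its underside more than 100 mm above the table, and the gripper is holding the tongs and not touching the offcut (contact force between tongs and offcut above 0.5 N and contact force between the fingers and tongs above 1 N and contact force between each of the fingers, the arm and offcut below 0.1 N and x of offcut_center in the frame of tongs between 0.055 and 0.145 m and y of offcut_center in the frame of tongs between -0.02 and 0.02 m and z of offcut_center in the frame of tongs between -0.015 and 0.04 m and height (world z) of offcut above 0.1 m and height (world z) of offcut_center above 0.11 m and linear speed of offcut below 0.05 m/s); the arm keeps its last pose, push and grip.
It fails at once if the gripper or arm touches the offcut (contact force between any of the fingers, the arm and offcut above 0.5 N).
It fails at once if something touches the saw blade (contact force between anything else and blade above 1 N).
It fails at once if a bystander is moved by more than 20 mm (distance of any of glue, tape, pushblock from where it was at the start of the episode above 0.02 m).
It also fails if it takes over 58 s, if anything falls off the work surface, if the arm or the gripper's body presses on something with over 40 N, if the wrist force passes 120 N, or if a joint passes its speed limit or range.

## Working session

There is one attempt and no reset: what is moved stays moved. The work goes in short steps, Python scripts to look and compute and a tool call to move; the robot and the scene stay as the last step left them, time stands still between calls to the robot, and variables do not carry over. Pictures are saved under pics/ and viewed, at most 10 in all, crops included, and the job is handed in when it is done.

Besides the shell and the picture viewer there is one more tool, called after "Emit:" as a command line: name --argument value ..., lists and objects as JSON in quotes. carry_out: Moves the arm, as the interface text tells. Its arguments: {"type":"object","properties":{"targets":{"type":"array"},"force":{"type":"number"}},"required":["targets"]}

```bash
mkdir -p pics; cat > h.py <<'E'
import numpy as np, cv2
from workcell import *
from scipy.spatial.transform import Rotation as R
def params(n):
    p=camera_params(n); r=np.array(p["rotation"],float)
    if r.shape!=(3,3): r=R.from_rotvec(r).as_matrix() if r.size==3 else R.from_quat(r).as_matrix()
    return np.array(p["intrinsics"],float),np.array(p["distortion"],float),np.array(p["position"],float),r
def ray(n,uv,z,P=None):
    K,d,t,r=P or params(n)
    q=cv2.undistortPoints(np.array(uv,float).reshape(-1,1,2),K,d).reshape(-1,2)
    v=np.c_[q,np.ones(len(q))]@r.T
    return t+v*((z-t[2])/v[:,2])[:,None]
def save(n,f,box=None,s=1):
    im=camera(n); 
    o=im if box is None else im[box[1]:box[3],box[0]:box[2]]
    o=cv2.resize(o,None,fx=s,fy=s,interpolation=cv2.INTER_CUBIC)
    cv2.imwrite("pics/"+f,o[:,:,::-1]); return im
E
python3 - <<'E'
from h import *
print(sense())
for n in("top","side","wrist"):
    p=camera_params(n);print(n,p)
a=save("top","top0.png");
for l in("tongs","offcut","blade","stop_top","stop","glue","tape","pushblock"):
    for r in regions_of("top",l):
        m=r["pixels"]; v,u=np.nonzero(m)
        print(l,round(r["conf"],2),np.round(r["extent"]),m.sum(), np.round(ray("top",[[u.mean(),v.mean()]],0.0)[0],3))
E
```

```text
{'clock': 0.0, 'joint_positions': array([-1.28001698,  0.46838302, -0.01163592,  1.60367445,  0.00599589,
        1.07140876, -0.05628171]), 'joint_vel': array([-0.0002861 ,  0.00154594,  0.00056329, -0.0010458 ,  0.00138258,
       -0.00030535, -0.00159566]), 'joint_torque': array([ 1.90948731e-04, -5.32382441e+01,  2.11404433e-02, -2.51308340e+01,
        1.13931167e-02,  7.86387711e-03,  1.49214094e-05]), 'eef_pos': array([0.21281049, 0.61357935, 0.2443135 ]), 'eef_rot': array([-5.21863539e-01, -3.09774329e+00,  2.87141393e-03]), 'force': array([ 0.53768159, -0.32306464, -0.00755196]), 'moment': array([ 0.03835128, -0.0043296 ,  0.00678563]), 'grasp_force': 0.0, 'finger_gap': 0.08535680705649773}
top {'intrinsics': array([[426.56540375,   0.        , 322.93999438],
       [  0.        , 426.56540375, 203.53887117],
       [  0.        ,   0.        ,   1.        ]]), 'distortion': array([-0.022574,  0.      ,  0.      ,  0.      ,  0.      ]), 'position': array([0.52203582, 0.02543807, 1.06131888]), 'rotation': array([-2.17770641,  2.22380938, -0.0538067 ])}
side {'intrinsics': ar
[... 1158 characters left out ...]
top_top 0.72 [205. 251.  19.  15.] 243 [0.46  0.317 0.   ]
stop_top 0.68 [242. 270.  16.  17.] 216 [0.41  0.224 0.   ]
stop_top 0.67 [203. 286.  20.  17.] 235 [0.369 0.324 0.   ]
stop 0.66 [203. 288.  17.  21.] 222 [0.368 0.324 0.   ]
stop 0.52 [195. 210.  16.  15.] 205 [0.562 0.336 0.   ]
stop 0.5 [208. 251.  20.  15.] 216 [0.459 0.316 0.   ]
stop 0.26 [460. 256.  38.  95.] 983 [ 0.434 -0.311  0.   ]
glue 0.64 [248. 134.  32.  34.] 753 [0.747 0.209 0.   ]
tape 0.62 [417. 145.  28.  35.] 654 [ 0.712 -0.218  0.   ]
tape 0.57 [358. 197.  26. 106.] 2092 [ 0.587 -0.064  0.   ]
tape 0.18 [332. 199.  12.  23.] 257 [0.585 0.003 0.   ]
pushblock 0.92 [331. 116.  37.  70.] 1819 [ 0.787 -0.005  0.   ]
```

View pics/top0.png

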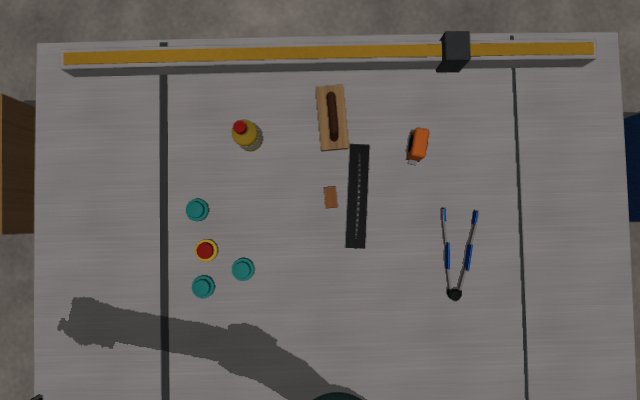

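Candidates for the stop button in the top picture are the red button in a yellow housing at (205,250) and turquoise look-alikes at (197,210), (243,269) and (203,287). I choose the red one. The tongs are at (460,254), the offcut at (331,197) and the blade insert at (357,197).

```bash
python3 - <<'E'
from h import *
im=save("top","stopcrop.png",(150,180,500,310),2.2)
hsv=cv2.cvtColor(im,cv2.COLOR_RGB2HSV); H,S,V=[hsv[...,i].astype(int) for i in range(3)]
def blob(m,box,z,name):
    k=np.zeros_like(m);k[box[1]:box[3],box[0]:box[2]]=1;m=m&k
    n,l,s,c=cv2.connectedComponentsWithStats(m.astype(np.uint8))
    for i in range(1,n):
        if s[i,4]<8: continue
        v,u=np.nonzero(l==i); p=ray("top",np.c_[u,v],z); 
        ctr=p[:,:2].mean(0); ((cx,cy),(w,h),a)=cv2.minAreaRect((p[:,:2]*1000).astype(np.float32))
        q=p[:,:2]-ctr; e=np.linalg.svd(q,full_matrices=False)[2][0]; e=e*np.sign(e[0])
        print(name,s[i],np.round(ctr,4),"rect",np.round([cx,cy,w,h,a],1),"axis deg",np.degrees(np.arctan2(e[1],e[0])).round(1))
blob(((H<8)|(H>172))&(S>150)&(V>80),(185,235,225,268),0.026,"btn")
blob((H>100)&(H<130)&(S>120)&(V>60),(430,200,490,300),0.03,"blue")
blob((V<45),(430,280,480,310),0.03,"hinge")
blob((S>80)&(H<25)&(V>50),(315,180,345,215),0.028,"off")
blob((V<55),(340,135,375,255),0.0,"blade")
E
```

```text
btn [197 243  15  16 190] [0.4608 0.3106] rect [460.6 310.8  34.   36.2  89.4] axis deg 25.0
blue [444 208   2  13  26] [ 0.5366 -0.2735] rect [ 536.6 -273.5    2.4   29.1   88.1] axis deg -1.9
blue [474 211   4  13  26] [ 0.5277 -0.3495] rect [ 527.6 -349.5    4.4   30.    78.4] axis deg -12.1
blue [448 243   2  27  53] [ 0.4356 -0.2799] rect [ 435.  -279.9    2.4   62.6   88.1] axis deg -2.0
blue [467 245   6  26  53] [ 0.43   -0.3308] rect [ 430.2 -330.9    4.8   61.5   79.2] axis deg -10.9
hinge [447 280  15  21 149] [ 0.3457 -0.2909] rect [ 349.7 -295.8   35.2   45.6   31.9] axis deg -62.5
off [324 187  14  21 248] [0.5837 0.0026] rect [583.8   2.5  50.2  29.    4. ] axis deg 4.7
blade [ 346  144   24  104 1933] [ 0.5877 -0.0649] rect [587.9 -65.2  48.5 258.9  86. ] axis deg -3.9
```

View pics/stopcrop.png

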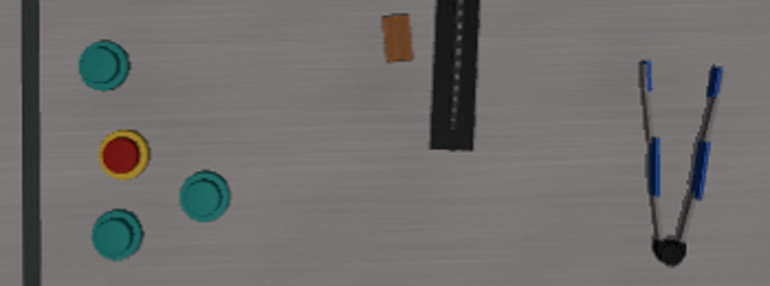

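```bash
cat >> h.py <<'E'
def to(p,yaw=None,pitch=0):
    """shift (tool axes) and turn deg to reach p with tool pointing down, tool y at world yaw deg"""
    s=sense(); r0=R.from_rotvec(s["eef_rot"]); sh=r0.inv().apply(np.array(p)-s["eef_pos"])
    w=np.zeros(3)
    if yaw is not None:
        c=np.cos(np.radians(yaw));q=np.sin(np.radians(yaw))
        M=np.array([[-q,c,0],[c,q,0],[0,0,-1]]).T  # columns x,y,z
        M=np.c_[np.cross([c,q,0],[0,0,-1]),[c,q,0],[0,0,-1]]
        w=(r0.inv()*R.from_matrix(M)).as_rotvec(degrees=True)
    print("shift",np.round(sh,4),"turn",np.round(w,2))
E
python3 - <<'E'
from h import *
to([0.461,0.311,0.06],84.5); to([0.461,0.311,0.026],84.5)
E
```

```text
shift [-0.3336 -0.2051  0.1853] turn [ -0.     0.   -13.63]
shift [-0.3336 -0.2051  0.2193] turn [ -0.     0.   -13.63]
```

Emit:
carry_out --targets '[[[0, 0, -3], [-0.028, -0.017, 0.01], 1], [[0, 0, -6], [-0.056, -0.034, 0.02], 1], [[0, 0, -9], [-0.084, -0.052, 0.04], 1], [[0, 0, -12], [-0.112, -0.069, 0.06], 1], [[0, 0, -13.6], [-0.14, -0.086, 0.08], 1], [[0, 0, -13.6], [-0.168, -0.103, 0.1], 1], [[0, 0, -13.6], [-0.196, -0.12, 0.11], 1], [[0, 0, -13.6], [-0.224, -0.138, 0.12], 1], [[0, 0, -13.6], [-0.252, -0.155, 0.13], 1], [[0, 0, -13.6], [-0.28, -0.172, 0.14], 1], [[0, 0, -13.6], [-0.308, -0.19, 0.14], 1], [[0, 0, -13.6], [-0.334, -0.205, 0.14], 1], [[0, 0, -13.6], [-0.334, -0.205, 0.15], 1], [[0, 0, -13.6], [-0.334, -0.205, 0.17], 1], [[0, 0, -13.6], [-0.334, -0.205, 0.185], 1], [[0, 0, -13.6], [-0.334, -0.205, 0.2], 1], [[0, 0, -13.6], [-0.334, -0.205, 0.21], 1], [[0, 0, -13.6], [-0.334, -0.205, 0.217], 1], [[0, 0, -13.6], [-0.334, -0.205, 0.22], 1], [[0, 0, -13.6], [-0.334, -0.205, 0.22], 1]]' --force 20

```text
clock: 2.17
eef_pos: [0.4614, 0.3111, 0.0297]
eef_rot: [-0.152, -3.137, 0.001]
force: [-11.5, -8.5, 39.1]
finger_gap: 0.0001
grasp_force: 19.9
```

Emit:
carry_out --targets '[[[0, 0, 0], [0, 0, -0.002], 1], [[0, 0, 0], [0, 0, -0.002], 1], [[0, 0, 0], [0, 0, -0.03], 1], [[0, 0, 0], [0, -0.01, -0.07], 1], [[0, 0, 0], [0, -0.03, -0.1], 0.5], [[0, 0, 0], [-0.002, -0.065, -0.12], 0], [[0, 0, 0], [-0.004, -0.102, -0.14], -1], [[0, 0, 0], [-0.006, -0.14, -0.15], -1], [[0, 0, 0], [-0.008, -0.178, -0.155], -1], [[0, 0, 0], [-0.01, -0.216, -0.155], -1], [[0, 0, 0], [-0.012, -0.254, -0.155], -1], [[0, 0, 0], [-0.014, -0.292, -0.155], -1], [[0, 0, 0], [-0.016, -0.33, -0.155], -1], [[0, 0, 0], [-0.018, -0.368, -0.155], -1], [[0, 0, 0], [-0.02, -0.406, -0.155], -1], [[0, 0, 0], [-0.022, -0.444, -0.155], -1], [[0, 0, 0], [-0.024, -0.482, -0.155], -1], [[0, 0, 0], [-0.026, -0.52, -0.155], -1], [[0, 0, 0], [-0.028, -0.558, -0.155], -1], [[0, 0, 0], [-0.03, -0.59, -0.155], -1]]'

```text
clock: 3.83
eef_pos: [0.4341, -0.2819, 0.1808]
eef_rot: [0.153, 3.137, -0.002]
force: [1.0, 0.2, -0.1]
finger_gap: 0.0851
grasp_force: 0.0
```

Emit:
carry_out --targets '[[[0, 0, 0], [0, -0.018, 0], -1], [[0, 0, 0], [0, -0.027, 0], -1], [[0, 0, 0], [0, -0.027, 0], -1], [[0, 0, 0], [0, -0.027, 0], -1]]'

```text
clock: 4.17
eef_pos: [0.432, -0.305, 0.1802]
eef_rot: [-0.151, -3.138, -0.001]
force: [0.0, 0.5, -0.2]
finger_gap: 0.0854
grasp_force: 0.0
```

```bash
python3 - <<'E'
from h import *
print(sense())
im=save("wrist","w1.png")
E
```

```text
{'clock': 4.1667, 'joint_positions': array([ 0.31548305,  0.34875897,  0.28658384,  1.97299656, -0.13132016,
        0.83787982,  2.14865478]), 'joint_vel': array([-0.02133869, -0.0074655 , -0.01689051,  0.012488  , -0.00017319,
        0.00098672,  0.0003442 ]), 'joint_torque': array([ 1.24477655e+00, -4.09950829e+01,  3.58125016e+00, -2.15398103e+01,
        9.24963201e-02, -5.46348724e-02,  3.26925132e-02]), 'eef_pos': array([ 0.43197465, -0.30498105,  0.18016743]), 'eef_rot': array([-1.50734974e-01, -3.13784844e+00, -1.44159311e-03]), 'force': array([ 0.03335872,  0.48590921, -0.24088859]), 'moment': array([ 0.04428142,  0.05664326, -0.06663191]), 'grasp_force': 0.0, 'finger_gap': 0.08544342583157649}
```

View pics/w1.png

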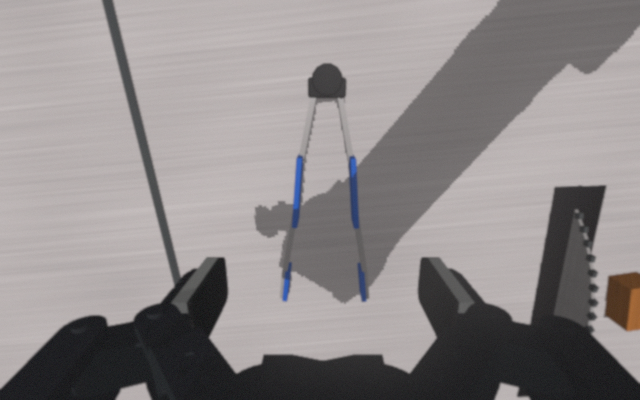

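The wrist picture shows the tongs with the hinge at (327,78), handle plates at (297,190) and (354,190) and tips at (287,282) and (363,282). The axis is nearly aligned with the tool.

```bash
python3 - <<'E'
from h import *
im=camera("wrist")
hsv=cv2.cvtColor(im,cv2.COLOR_RGB2HSV); H,S,V=[hsv[...,i].astype(int) for i in range(3)]
m=((H>100)&(H<130)&(S>120)&(V>60)).astype(np.uint8)
n,l,s,c=cv2.connectedComponentsWithStats(m)
P=params("wrist");pts=[]
for i in range(1,n):
    if s[i,4]<60: continue
    v,u=np.nonzero(l==i); z=0.030 if c[i][1]<240 else 0.017
    p=ray("wrist",np.c_[u,v],z,P)[:,:2]; lo,hi=np.sort(p[:,0])[[0,-1]]
    pts.append(p.mean(0)); print(s[i],np.round(p.mean(0),4),np.round([lo,hi,(lo+hi)/2],4))
pts=np.array(pts);o=np.argsort(pts[:,0]);a=pts[o[:2]].mean(0);b=pts[o[2:]].mean(0)
print("grip",a,"tip",b,np.linalg.norm(b-a),"yaw",np.degrees(np.arctan2(*(b-a)[::-1])))
E
```

```text
[292 157   9  70 359] [ 0.4284 -0.3275] [0.3988 0.4611 0.4299]
[349 157   8  71 367] [ 0.4336 -0.2779] [0.403  0.4674 0.4352]
[282 266   7  34 124] [ 0.5275 -0.3514] [0.5073 0.5441 0.5257]
[358 271   6  29 102] [ 0.5349 -0.275 ] [0.5194 0.5517 0.5356]
grip [ 0.43096612 -0.30270328] tip [ 0.53121887 -0.31320735] 0.10080153157492161 yaw -5.981390142834375
```

Emit:
carry_out --targets '[[[0, 0, 0.5], [0, 0.002, 0.03], -1], [[0, 0, 0.5], [0, 0.002, 0.065], -1], [[0, 0, 0.5], [0, 0.002, 0.1], -1], [[0, 0, 0.5], [0, 0.002, 0.13], -1], [[0, 0, 0.5], [0, 0.002, 0.15], -1], [[0, 0, 0.5], [0, 0.002, 0.16], -1], [[0, 0, 0.5], [0, 0.002, 0.163], -1], [[0, 0, 0.5], [0, 0.002, 0.163], -0.4], [[0, 0, 0.5], [0, 0.002, 0.163], -0.2], [[0, 0, 0.5], [0, 0.002, 0.163], -0.1], [[0, 0, 0.5], [0, 0.002, 0.163], -0.1], [[0, 0, 0.5], [0, 0.002, 0.163], -0.1], [[0, 0, 0.5], [0, 0.002, 0.163], -0.1]]' --force 20

```text
clock: 5.35
eef_pos: [0.4336, -0.3049, 0.0195]
eef_rot: [0.165, 3.133, -0.003]
force: [0.5, 1.0, 5.9]
finger_gap: 0.0471
grasp_force: 7.3
```

Emit:
carry_out --targets '[[[0, 0, 0], [0, 0, -0.01], -0.1], [[0, 0, 0], [0, 0, -0.03], -0.1], [[0, 0, 0], [0, 0, -0.055], -0.1], [[0, 0, 0], [0, 0, -0.08], -0.1], [[0, 0, 0], [0, 0, -0.1], -0.1], [[0, 0, -1], [0.002, 0.015, -0.1], -0.1], [[0, 0, -2], [0.005, 0.035, -0.1], -0.1], [[0, 0, -3], [0.008, 0.06, -0.1], -0.1], [[0, 0, -4], [0.011, 0.085, -0.1], -0.1], [[0, 0, -5], [0.015, 0.11, -0.1], -0.1], [[0, 0, -6], [0.018, 0.135, -0.1], -0.1], [[0, 0, -7], [0.021, 0.16, -0.1], -0.1], [[0, 0, -8], [0.025, 0.185, -0.1], -0.1], [[0, 0, -9], [0.028, 0.21, -0.1], -0.1], [[0, 0, -10], [0.032, 0.235, -0.1], -0.1], [[0, 0, -10.5], [0.035, 0.26, -0.1], -0.1], [[0, 0, -10.5], [0.037, 0.28, -0.1], -0.1], [[0, 0, -10.5], [0.0386, 0.291, -0.1], -0.1], [[0, 0, -10.5], [0.0386, 0.291, -0.1], -0.1], [[0, 0, -10.5], [0.0386, 0.291, -0.1], -0.1]]'

```text
clock: 7.02
eef_pos: [0.4238, -0.01, 0.1176]
eef_rot: [-0.126, 3.139, 0.0]
force: [0.3, -0.8, -1.0]
finger_gap: 0.0472
grasp_force: 5.7
```

```bash
python3 - <<'E'
from h import *
print({k:np.round(v,3) for k,v in sense().items() if k in("eef_pos","eef_rot","force","finger_gap","grasp_force")})
save("wrist","w2.png")
save("side","s2.png",(200,100,520,340),2.4)
E
```

```text
{'eef_pos': array([ 0.424, -0.01 ,  0.118]), 'eef_rot': array([-0.126,  3.139,  0.   ]), 'force': array([ 0.3  , -0.812, -1.022]), 'grasp_force': np.float64(5.727), 'finger_gap': np.float64(0.047)}
```

View pics/w2.png

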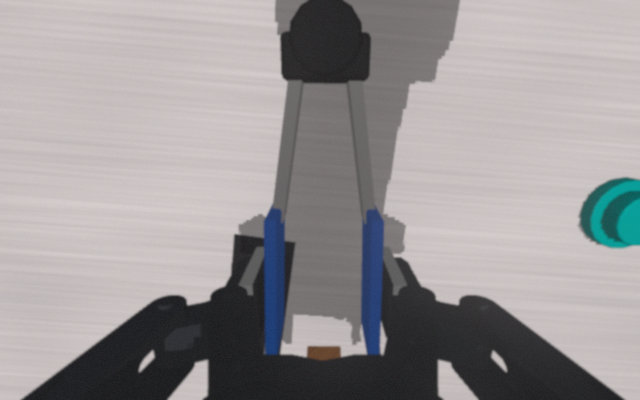

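View pics/s2.png

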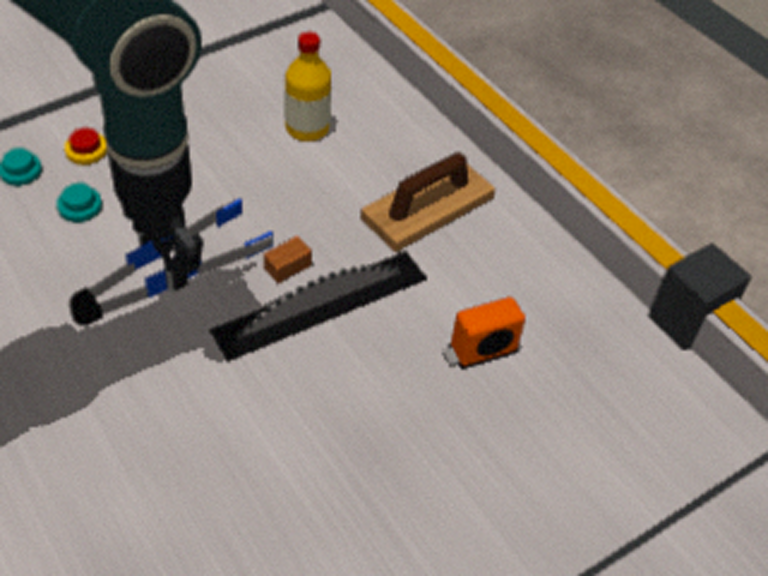

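The wrist view shows the tongs held straight: hinge at (325,40), plates at (273,280) and (373,280), and the offcut centred ahead at (323,352). In the side crop the tips are at (228,212) and (260,243). Next I check the pitch of the tongs against the projection.

```bash
cat >> h.py <<'E'
def proj(n,X):
    K,d,t,r=params(n); return cv2.projectPoints(((np.array(X)-t)@r),np.zeros(3),np.zeros(3),K,d)[0].reshape(-1,2)
def blues(n,minA=10):
    im=camera(n); hsv=cv2.cvtColor(im,cv2.COLOR_RGB2HSV); H,S,V=[hsv[...,i].astype(int) for i in range(3)]
    _,l,s,c=cv2.connectedComponentsWithStats(((H>100)&(H<130)&(S>120)&(V>50)).astype(np.uint8))
    return [(c[i].round(1),s[i]) for i in range(1,len(s)) if s[i,4]>=minA and c[i][0]<600]
E
python3 - <<'E'
from h import *
yaw=np.radians(4.5); 
g=sense()["eef_pos"]; M=R.from_euler("z",yaw).as_matrix(); o=np.array([g[0],g[1],g[2]-0.0195])
L=lambda x,y,z:o+M@np.array([x,y,z])
for n in("top","side"):
    print(n); [print(b) for b in blues(n)]
    print("pred padsL,R,platesL,R,hinge",proj(n,[L(100,0,0)*0+L(.1,.03,.011),L(.1,-.03,.011),L(0,.023,.021),L(0,-.023,.021),L(-.09,0,.02)]).round(1))
im=camera("top")
hsv=cv2.cvtColor(im,cv2.COLOR_RGB2HSV);H,S,V=[hsv[...,i].astype(int) for i in range(3)]
m=(S>80)&(H<25)&(V>50); m[:180]=0;m[215:]=0;m[:,:315]=0;m[:,345:]=0
v,u=np.nonzero(m);p=ray("top",np.c_[u,v],.028)[:,:2];print(p.mean(0),len(u),cv2.minAreaRect((p*1000).astype(np.float32)))
E
```

```text
top
(array([348.2, 219.7]), array([347, 213,   3,  16,  40], dtype=int32))
(array([322.5, 222.8]), array([321, 216,   4,  15,  26], dtype=int32))
pred padsL,R,platesL,R,hinge [[320.9 223. ]
 [347.6 220.3]
 [328.6 268. ]
 [349.4 265.9]
 [343.1 307.9]]
side
(array([295.3, 188.2]), array([290, 183,  11,  11,  66], dtype=int32))
(array([307.8, 199.4]), array([303, 197,  11,   6,  17], dtype=int32))
(array([259.4, 206.1]), array([253, 201,  14,  11,  87], dtype=int32))
(array([265., 218.]), array([261, 213,   9,  11,  63], dtype=int32))
pred padsL,R,platesL,R,hinge [[294.4 187.8]
 [307.3 201.6]
 [262.8 203.4]
 [272.3 214.8]
 [235.7 225.6]]
[0.58382595 0.00264589] 247 ((583.8887329101562, 2.502460479736328), (49.944671630859375, 28.980642318725586), 3.972872018814087)
```

Emit:
carry_out --targets '[[[0, 0, 0], [0, 0, 0.02], -0.1], [[0, 0, 0], [0, 0, 0.045], -0.1], [[0, 0, 0], [0, 0, 0.07], -0.1], [[0, 0, 0], [0, 0, 0.085], -0.1], [[0, 0, 0], [0, 0, 0.093], -0.1], [[0, 0, 0], [0, 0, 0.095], -0.1], [[0, 0, 0], [-0.006, 0, 0.095], -0.1], [[0, 0, 0], [-0.014, 0, 0.095], -0.1], [[0, 0, 0], [-0.022, 0, 0.095], -0.1], [[0, 0, 0], [-0.03, 0, 0.095], -0.1], [[0, 0, 0], [-0.038, 0, 0.095], -0.1], [[0, 0, 0], [-0.046, 0, 0.095], -0.1], [[0, 0, 0], [-0.054, 0, 0.095], -0.1], [[0, 0, 0], [-0.06, 0, 0.095], -0.1], [[0, 0, 0], [-0.06, 0, 0.095], -0.1]]'

```text
clock: 8.52
eef_pos: [0.4858, -0.0058, 0.0224]
eef_rot: [-0.123, 3.137, -0.0]
force: [0.3, 0.4, -1.3]
finger_gap: 0.0473
grasp_force: 5.7
```

```bash
python3 - <<'E'
from h import *
im=save("top","t3.png",(270,140,400,300),4); im=cv2.imread("pics/t3.png")
s=save("side","s3.png",(220,150,350,260),5); s=cv2.imread("pics/s3.png")[:,:520]
s=cv2.resize(s,(440,600));im=cv2.resize(im,(360,600*1)) if 0 else cv2.resize(im,(350,431))
im=cv2.copyMakeBorder(im,0,169,0,0,cv2.BORDER_CONSTANT)
cv2.imwrite("pics/c3.png",np.hstack([im,s]))
E
```

```text
(no output)
```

View pics/c3.png

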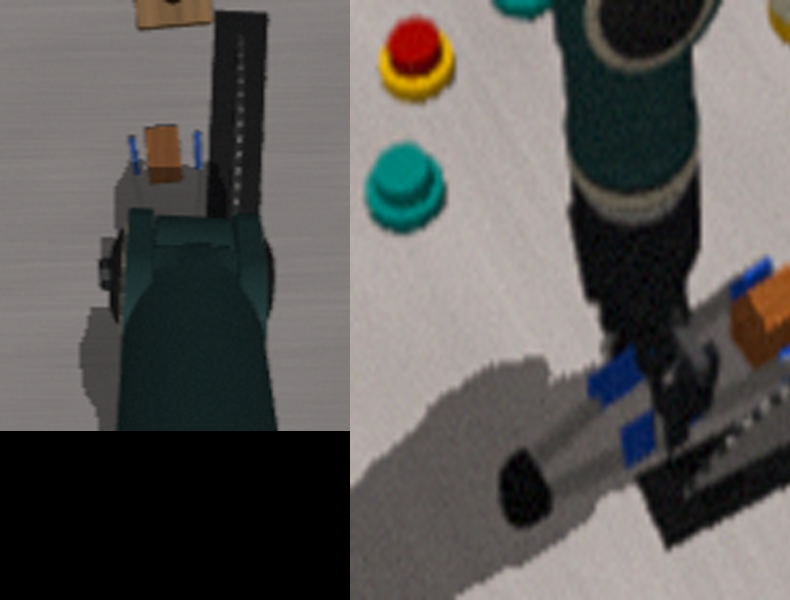

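The offcut (146–180, 155) sits between the pads at columns 133 and 198, with the blade clear. I close and lift.

Emit:
carry_out --targets '[[[0, 0, 0], [0, 0, 0], 0], [[0, 0, 0], [0, 0, 0], 0.1], [[0, 0, 0], [0, 0, 0], 0.2], [[0, 0, 0], [0, 0, 0], 0.3], [[0, 0, 0], [0, 0, 0], 0.4], [[0, 0, 0], [0, 0, 0], 0.4], [[0, 0, 0], [0, 0, 0], 0.4], [[0, 0, 0], [0, 0, -0.004], 0.4], [[0, 0, 0], [0, 0, -0.01], 0.4]]' --force 25

```text
clock: 9.37
eef_pos: [0.4835, -0.006, 0.0322]
eef_rot: [0.122, -3.138, 0.0]
force: [-0.0, -0.3, -1.7]
finger_gap: 0.0357
grasp_force: 27.0
```

Emit:
carry_out --targets '[[[0, 0, 0], [0, 0, -0.01], 0.4], [[0, 0, 0], [0, 0, -0.025], 0.4], [[0, 0, 0], [0, 0, -0.04], 0.4], [[0, 0, 0], [0, 0, -0.055], 0.4], [[0, 0, 0], [0, 0, -0.07], 0.4], [[0, 0, 0], [0, 0, -0.085], 0.4], [[0, 0, 0], [0, 0, -0.1], 0.4], [[0, 0, 0], [0, 0, -0.115], 0.4], [[0, 0, 0], [0, 0, -0.13], 0.4], [[0, 0, 0], [0, 0, -0.14], 0.4], [[0, 0, 0], [0, 0, -0.147], 0.4], [[0, 0, 0], [0, 0, -0.15], 0.4], [[0, 0, 0], [0, 0, -0.15], 0.4], [[0, 0, 0], [0, 0, -0.15], 0.4], [[0, 0, 0], [0, 0, -0.15], 0.4]]'

```text
clock: 10.62
eef_pos: [0.4834, -0.0059, 0.1816]
eef_rot: [0.122, -3.138, 0.0]
force: [-0.2, -0.4, -1.3]
finger_gap: 0.0359
grasp_force: 27.0
```

```bash
python3 - <<'E'
from h import *
save("side","s4.png",(180,60,440,260),3)
E
```

```text
(no output)
```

View pics/s4.png

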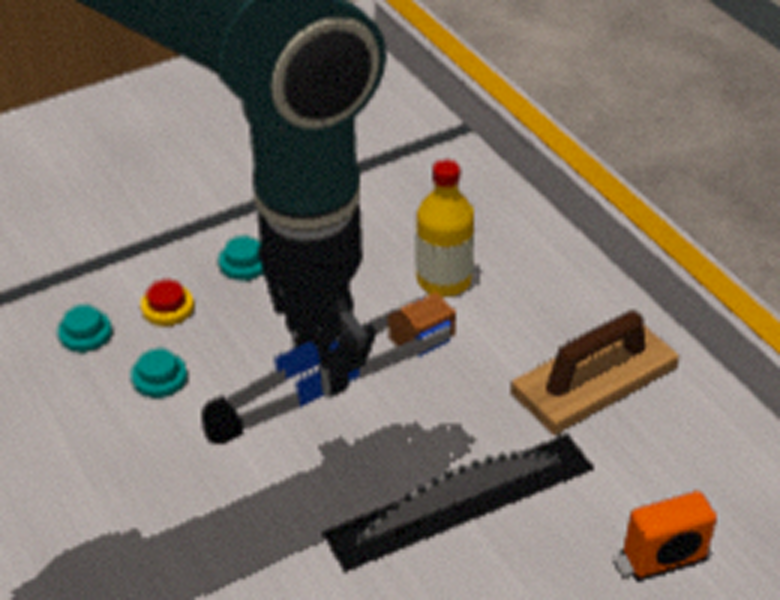

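The offcut is held between the tips at (422,320), about 16 cm above the table, and the bystanders have not moved. I hand in.

```bash
python3 -c "
from h import *
print(finish_job())"
```

```text
the job is handed in; nothing more can be done
None
```

The job is handed in: I pressed the red stop button to its stop first, then lifted the offcut in the tongs to about 16 cm above the table, where it is still held; the pictures show no contact with the blade and no bystander moved, but the hand-in gave no verdict.

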